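Slide the wax pot under the fume canopy

TASK

The wax pot stands on the open ring of the warming plate with its handle turned away from you. Take it by the lid knob and turn it on that ring until its handle points straight out over the plate's front edge (the robot's side), and let go; then take it by the handle and slide it sideways, without lifting or tipping it, into the ring under the clear canopy. Leave it standing inside that ring with the handle still pointing straight out, without bumping the canopy or disturbing anything else on the bench.

Things in the scene. Friction and masses are not known exactly. Their poses are not given: they have to be found in the camera images.
- plate: Dark steel warming plate fixed on the bench, 250 (x) by 480 (y) by 30 mm high, with two pale ring marks side by side along its y, centres 230 mm apart, each on the plate's centre line. Origin: centre of its underside. Its -x edge, with a small black grip strip, is the front (towards the robot).
- open_mark: The ring mark with nothing above it, where the pot starts (flat, 124 mm inside, 136 mm outside). Origin: ring centre on the plate's top; axes as the plate's. May be the left or the right ring.
- canopy: Fixed fume canopy over the other ring mark (same ring). Origin: ring centre on the plate's top; axes as the plate's. Clear flat roof in a steel frame, underside 135, top 149 mm above the plate, from 51 mm in front (-x) of the centre to 123 mm behind, 69 mm to each side; on one 22 mm post (foot 28 mm) 108 mm behind the centre. Open at front and sides.
- pot: Steel wax pot with a fixed lid, 0.6 kg: 100 mm diameter, 65 mm high at the lid (104 mm across), 98 mm over the knob. Origin: centre of its underside; x points along the handle, z up.
- pot_knob: Black round knob on the pot's lid, part of the pot, 26 mm diameter, from 71.5 to 97.5 mm above the pot's underside. Origin: on the pot's axis, at the middle of the knob's height.
- pot_handle: Black straight bar handle of the pot, part of the pot, 18 mm wide, 13 mm high, from 50 to 178 mm from the pot's axis, level at 45 mm above the pot's underside. Origin: its middle, 114 mm from the pot's axis; x along it, outwards.
- tin: Low aluminium tin, 46 mm diameter, 24 mm high, standing at the back of the plate. Origin: centre of its underside.
- awl: Driver-like awl with wooden handle lying on the bench in front of the plate; leave alone.
- stone: Marble working slab 200 by 260 by 40 mm, lying on the bench to the right; leave alone.
- hammer: Hammer lying on the marble slab; leave alone.
- spool: White thread spool, 48 mm diameter, 60 mm high, standing on the bench to the left; leave alone.
- spool_b: Brown thread spool of the same size, to the left; leave alone.
- jar: Amber glass jar, 70 mm diameter, 100 mm high, to the left; leave alone.
- brush: Wooden brush lying on the bench to the front right; leave alone.
Mind the look-alikes: they are no part of the job. What is shaped like the pot but blue is not meant.

How it is judged:
By the outcome, as a careful person would: the job done as asked, in the order asked, and still so for the second after the job is handed in, with the robot touching nothing.
It also fails if it takes over 67 s, if anything falls off the work surface, if the arm or the gripper's body presses on something with over 40 N, if the wrist force passes 120 N, or if a joint passes its speed limit or range.

ROBOT

A 6-joint arm with a two-finger parallel gripper is mounted at the origin on the work surface. World frame = base frame: x ahead of the robot, y to its left, z up, the work surface at z = 0. Lengths are in m, angles in rad, forces in N, time in s.
With the tool pointing down it reaches from about 0.3 to 0.775 m from the base axis. Payload 14.6 kg.
Tool frame: the origin (TCP) lies on the centre line of the jaws, within the pads' length; the fingertips stand 19 mm ahead of it and the grasp point (between the pads) is the TCP; z points along the fingers, y is the direction in which the jaws open and shut (so a half turn about z gives the same grasp; the last joint's range is limited). The gripper opens to 94 mm and grips with 3 to 60 N. Pads are 16 mm wide; open, the fingers measure 119 mm over their backs; the gripper's body (75 mm by 177 mm) begins 78 mm behind the grasp point.
Start: joints at [-0.067, 0.3, 1.521, -0, 1.321, -0.067], TCP at [0.55, -0, 0.224] pointing down, gripper open.
Joint ranges: [-3.03, 3.03], [-0.79, 2.21], [0.23, 2.52], [-1.04, 4.18], [0, 3.07], [-2.55, 2.55]. Speed limits (rad/s): [2.22, 2.22, 2.57, 3.14, 3.14, 3.14].

INTERFACE

Orientations are given as [roll, pitch, yaw] about the fixed x, y, z axes, in that order (R = Rz(yaw) Ry(pitch) Rx(roll)).
In Python, from station import ctrl gives the robot as it stands. The module is installed in compiled form; this text tells all that it offers.
- The arm moves only by the shell command python3 -m creep 'ROWS' [FORCE]. ROWS is a JSON object of lists of equal length, an entry for each row: "translation": the shift along the world's x, y, z in mm, a list of three; "yaw": the turn about the world's z in rad; "gripper": the closure in counts, from 0 (fully open) to 255 (shut). A call has 1 to 5 rows; each row is the pose to reach, as a shift and turn from the pose measured when the call began; what a row does not reach only later rows make up. A row lasts 1/12 s, in which the tool goes at most 41.7 mm and 7.16 degrees, less where a joint would pass 70% of its speed; a pose out of reach is approached as far as the arm can. A call with a gripper value outside its range is refused whole. The fingers move at their own pace and stop on an object; FORCE is the grip in N (left out, the last holds). Time passes only in rows, so rows that repeat a pose let the fingers close. It gives the time, the measured TCP pose, the force and the opening at its end, in the units of the state.
- ctrl.get_obs(): the state, without advancing time (a new reading comes with each control period).
- ctrl.camera(name): name is "scene" or "side" or "wrist"; returns a dict with "pixels" (480x640x3 uint8, red, green, blue), "depth" (480x640 float32, m along the optical axis (not along the pixel's ray), 0 where there is no reading), "fx", "fy", "cx", "cy" (pixels), "R" (3x3) and "t" (3): a world point X has camera coordinates R X + t; the wrist camera has in their place "tool_from_camera" (4x4, takes a point from camera to tool coordinates, whose origin is the TCP and whose axes are the flange's). Camera axes: x right, y down, z forward; pixel columns grow to the right and rows downward; lengths in m; the calibration is good to about 2 mm. The wrist camera is an equidistant fisheye: a pixel r from the principal point sees the ray r / f radians off the axis. A picture is of the moment at which its call begins: read the wrist's pose just before it.
- ctrl.hand_in(): hands the job in, once; it reports no verdict.
The state is a dict: "time_s": time; "qpos": joint angles; "joint_vel": joint speeds; "tau": joint torques, N m; "ee_pos": TCP position; "eef_rot": TCP orientation; "force": force on the tool from outside, world axes, zero at the start; "moment": the same for the moment, N m; "grip_width": finger opening in m.
Only numpy, scipy, OpenCV 4.12 (cv2) and the standard library are available. Lean on these libraries where they do the work, as an engineer would, in place of code of your own. Each camera call takes 0.05 s, during which the arm holds its last target. There are 200 camera calls.

## Working session

There is one attempt and no reset: what is moved stays moved. The work goes in short steps, Python scripts to look and compute and a shell command to move; the robot and the scene stay as the last step left them, time stands still between calls to the robot, and variables do not carry over. Pictures are saved under pics/ and viewed, about 8 in all and at most 12, crops included, and the job is handed in when it is done.

```bash
mkdir -p pics
cat > h.py <<'E'
import numpy as np,cv2
from station import ctrl
def snap(n,f):
    c=ctrl.camera(n); cv2.imwrite(f'pics/{f}.png',c['pixels'][:,:,::-1]); np.savez(f'{f}.npz',**c); return c
def w(c,u,v,z=None):
    R,t=np.array(c['R']),np.array(c['t']); ray=np.array([(u-c['cx'])/c['fx'],(v-c['cy'])/c['fy'],1])
    o=-R.T@t; d=R.T@ray
    s=np.median(c['depth'][int(v)-1:int(v)+2,int(u)-1:int(u)+2]) if z is None else (z-o[2])/d[2]
    return o+s*d
E
python3 - <<'E'
from h import *
for n in('scene','side'):
    c=snap(n,n+'0'); print(n,-np.array(c['R']).T@c['t'])
print(ctrl.get_obs())
E
```

```text
scene [ 1.38000243 -0.73034628  0.98915077]
side [-0.18835346 -0.86636327  1.21724461]
{'time_s': 0.1, 'qpos': array([-6.66297640e-02,  3.00379921e-01,  1.52152373e+00, -3.57501461e-05,
        1.32069241e+00, -6.65850964e-02]), 'joint_vel': array([-0.00187061, -0.00367272, -0.00095253,  0.00096026, -0.00104711,
        0.00157244]), 'tau': array([ 1.84928511e-03, -5.32644153e+01, -3.53284299e+01,  7.10431044e-02,
        2.34944851e-02, -7.30603051e-05]), 'ee_pos': array([ 5.49782920e-01, -1.35537087e-05,  2.23960595e-01]), 'eef_rot': array([-3.14058917e+00, -3.22101413e-05,  1.57076051e+00]), 'force': array([ 0.07556283, -0.87874708, -1.35785453]), 'moment': array([ 0.02354698,  0.02081894, -0.04778401]), 'grip_width': 0.09381575524493296}
```

View pics/scene0.png

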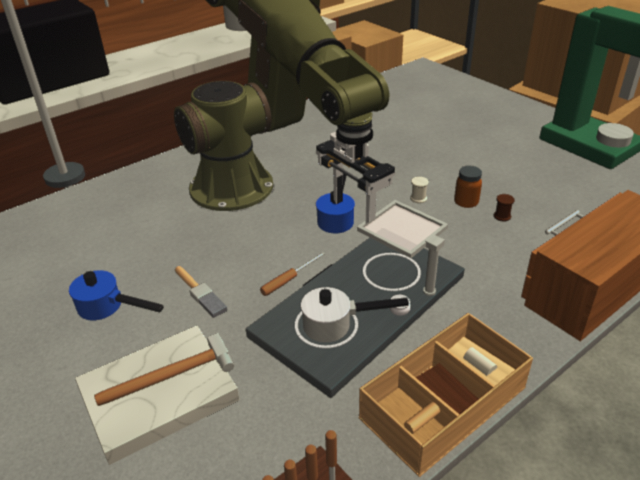

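View pics/side0.png

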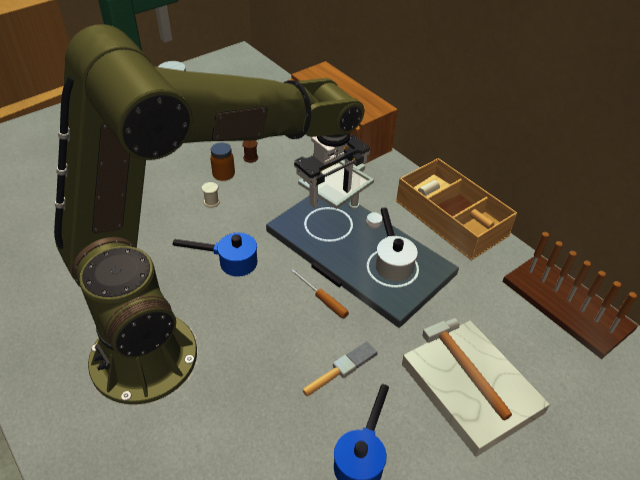

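The scene view shows three candidates: the steel pot at (326,312) on the plate, a blue pot at (95,293) and a blue pot at (335,212). The steel one on the ring is the one meant. Its handle points to (408,303), with the tin at (400,305), and the canopy ring is at (392,271). I'll confirm in an enlarged crop and measure there.

Run:
```python
from h import *
im=cv2.imread('pics/scene0.png')[200:395,235:475]
cv2.imwrite('pics/crop1.png',cv2.resize(im,None,fx=3,fy=3,interpolation=cv2.INTER_CUBIC))
im=cv2.imread('pics/side0.png')[160:325,260:465]
cv2.imwrite('pics/crop2.png',cv2.resize(im,None,fx=3.5,fy=3.5,interpolation=cv2.INTER_CUBIC))
```

```text
(no output)
```

View pics/crop1.png

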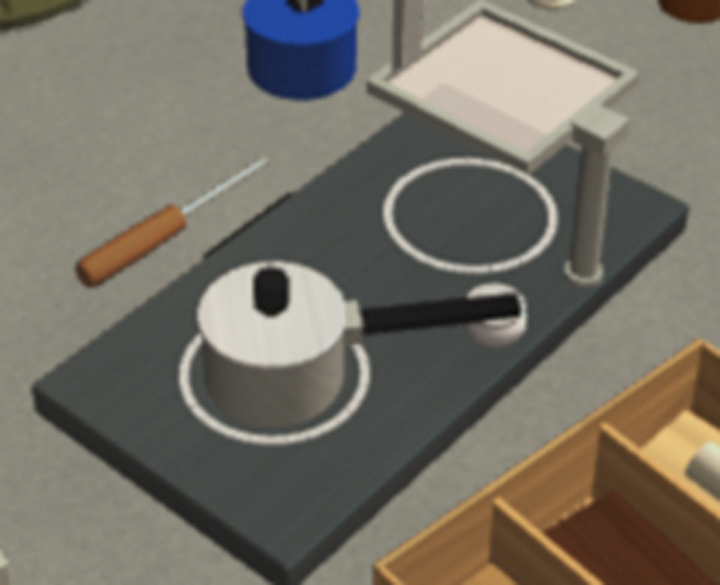

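View pics/crop2.png

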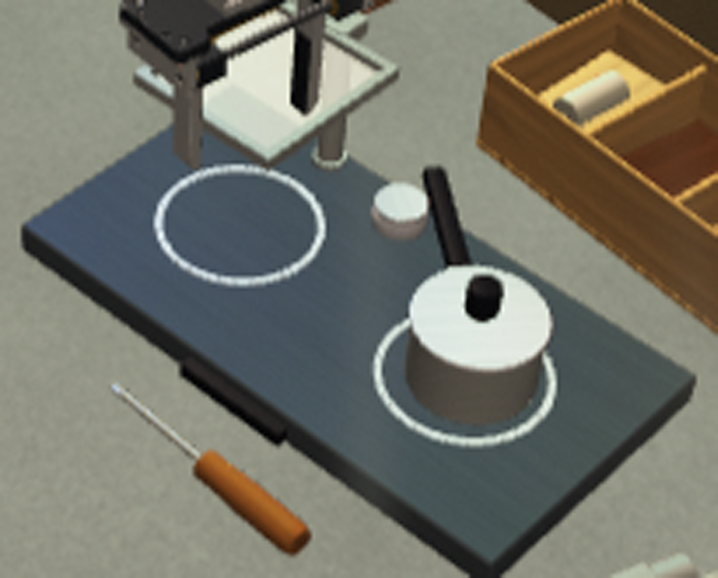

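Run:
```python
from h import *
C=[np.load('scene0.npz'),np.load('side0.npz')]
def p(i,u,v,z):
    q=(235+(u+.5)/3-.5,200+(v+.5)/3-.5) if i==0 else (260+(u+.5)/3.5-.5,160+(v+.5)/3.5-.5)
    return w(C[i],*q,z)[:2]
for n,z,a,b in [('canring',.03,(470.5,214),(240.5,224.5)),('openring',.03,(275,375),(465.5,377)),
 ('lid',.095,(272,314),(480.5,317)),('knobtop',.1275,(271,276),(485,285)),('h_in',.0815,(362,316),(458,262)),('h_out',.0815,(519,302),(433,169)),
 ('tin',.054,(497,300),(400,201)),('cR-',.03,(33,388),(492,572)),('cR+',.03,(290,573),(695,378)),('c far L(scene)/near L(side)',.03,(688,208),(22,230)),
 ('canopy roof corner',.179,(530,160),(267,155)),('roof c2',.179,(370,80),(135,72)),('roof c3',.179,(636,72),(397,70))]:
    print(n,p(0,*a,z).round(4),p(1,*b,z).round(4))
```

```text
canring [0.6076 0.0679] [0.6105 0.0681]
openring [ 0.6438 -0.1609] [ 0.644  -0.1605]
lid [ 0.6469 -0.1642] [ 0.6472 -0.1625]
knobtop [ 0.6441 -0.1618] [ 0.6473 -0.1615]
h_in [ 0.6785 -0.1087] [ 0.6828 -0.1018]
h_out [ 0.7399 -0.0148] [ 0.7374 -0.0134]
tin [ 0.7086 -0.0039] [ 0.7133 -0.0051]
cR- [ 0.5415 -0.3011] [ 0.5357 -0.3045]
cR+ [ 0.7865 -0.2643] [ 0.7821 -0.2639]
c far L(scene)/near L(side) [0.714  0.2033] [0.4661 0.1666]
canopy roof corner [0.7131 0.0146] [ 0.5708 -0.0039]
roof c2 [ 0.5715 -0.0079] [0.5491 0.1277]
roof c3 [0.6916 0.1462] [0.7106 0.0121]
```

Measured: plate yaw ≈ 8.75°, open ring (0.644,-0.161), canopy ring (0.609,0.068), pot axis (0.646,-0.162), handle at ≈58°. The target heading is 188.75°, so the turn is about +131° counter-clockwise. First I move above the knob.

```bash
python3 -m creep '{"translation":[[10,-33,0],[32,-65,0],[55,-98,0],[77,-130,0],[96,-162,0]],"yaw":[-0.11,-0.23,-0.34,-0.46,-0.57],"gripper":[0,0,0,0,0]}' 30
python3 -m creep '{"translation":[[0,0,0],[0,0,0]],"yaw":[0,0],"gripper":[0,0]}'
python3 - <<'E'
from h import *
o=ctrl.get_obs(); print(o['ee_pos'],o['eef_rot'],o['qpos'])
c=snap('wrist','wr1'); print(c['tool_from_camera'],c['fx'],c['cx'],c['cy'])
E
```

```text
time_s: 0.52
ee_pos: [0.6466, -0.1636, 0.2234]
eef_rot: [-3.14, 0.0, 0.995]
force: [-1.6, 0.1, -0.3]
grip_width: 0.0937
time_s: 0.68
ee_pos: [0.6465, -0.1652, 0.2217]
eef_rot: [-3.138, 0.001, 0.993]
force: [0.1, 0.2, -1.1]
grip_width: 0.0941
[ 0.64654206 -0.16523086  0.22172776] [-3.13785597e+00  6.97408400e-04  9.92524136e-01] [-3.05206166e-01  5.73452097e-01  1.14017024e+00  3.39436948e-04
  1.43175664e+00  2.73019648e-01]
[[-1.20237161e-03 -9.63273739e-01 -2.68518638e-01  7.82768297e-02]
 [ 9.99999248e-01 -1.22338299e-03 -8.90738903e-05 -9.45337573e-04]
 [-2.42698593e-04 -2.68518543e-01  9.63274485e-01 -1.60571399e-01]
 [ 0.00000000e+00  0.00000000e+00  0.00000000e+00  1.00000000e+00]] 371.64829954431775 316.16054226862286 237.94535358894825
```

View pics/wr1.png

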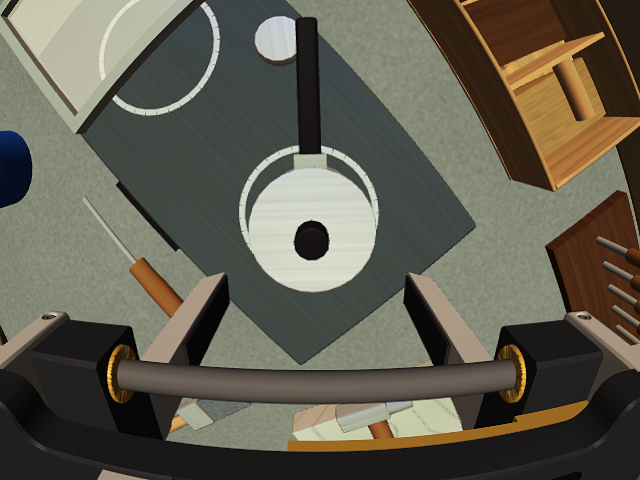

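The wrist view shows the steel pot's knob at (311,238), its lid centred at about (312,230) and its handle running from (311,150) to (306,18). The tin is at (277,38).

```bash
cat >> h.py <<'E'
from scipy.spatial.transform import Rotation as Ro
def ww(c,pos,rpy,u,v,z):
    a=np.array([u-c['cx'],v-c['cy']]); r=np.hypot(*a); th=r/c['fx']; d=np.r_[np.sin(th)*a/max(r,1e-9),np.cos(th)]
    T=c['tool_from_camera']; R=Ro.from_euler('xyz',rpy).as_matrix()
    o=np.array(pos)+R@T[:3,3]; d=R@T[:3,:3]@d
    return (o+(z-o[2])/d[2]*d)[:2]
E
python3 - <<'E'
from h import *
c=np.load('wr1.npz');o=ctrl.get_obs();P,E=o['ee_pos'],o['eef_rot']
f=lambda *a:ww(c,P,E,*a).round(4)
print('knob',f(311,236,.1275),'lid',f(312.5,229.5,.095))
a,b=f(310,148,.0815),f(306.5,20,.0815);print(a,b,np.degrees(np.arctan2(*(b-a)[::-1])))
print('ring L,R',f(242,210,.03),f(376,210,.03),'plate corners',f(475,227,.03),f(302,363,.03))
E
```

```text
knob [ 0.6468 -0.154 ] lid [ 0.6454 -0.1573]
[ 0.6787 -0.1023] [ 0.7348 -0.011 ] 58.43102887068165
ring L,R [ 0.5885 -0.1164] [ 0.6983 -0.188 ] plate corners [ 0.779 -0.26 ] [ 0.54   -0.2948]
```

```bash
python3 -m creep '{"translation":[[0,4,-30],[0,4,-60],[0,4,-85],[0,4,-100],[0,4,-100]],"yaw":[0,0,0,0,0],"gripper":[0,0,0,0,0]}' 30
python3 -m creep '{"translation":[[0,0,0],[0,0,0],[0,0,0],[0,0,0],[0,0,0]],"yaw":[0,0,0,0,0],"gripper":[200,255,255,255,255]}' 30
```

```text
time_s: 1.15
ee_pos: [0.6446, -0.158, 0.1191]
eef_rot: [-3.133, 0.002, 0.998]
force: [-0.7, 0.6, 0.5]
grip_width: 0.094
time_s: 1.57
ee_pos: [0.6449, -0.158, 0.1201]
eef_rot: [-3.134, 0.001, 0.998]
force: [0.5, 0.0, -0.8]
grip_width: 0.0641
```

```bash
for i in 1 2; do python3 -m creep '{"translation":[[0,0,0],[0,0,0],[0,0,0],[0,0,0],[0,0,0]],"yaw":[0,0,0,0,0],"gripper":[255,255,255,255,255]}' 40; done
```

```text
time_s: 1.98
ee_pos: [0.6449, -0.158, 0.12]
eef_rot: [-3.134, 0.001, 0.998]
force: [0.6, 0.8, -0.8]
grip_width: 0.031
time_s: 2.4
ee_pos: [0.6449, -0.1582, 0.1201]
eef_rot: [-3.135, 0.002, 0.998]
force: [1.9, -3.2, 0.1]
grip_width: 0.0254
```

The knob is gripped. Now the turn, starting with one call of 0.5 rad.

```bash
python3 -m creep '{"translation":[[0,0,0],[0,0,0],[0,0,0],[0,0,0],[0,0,0]],"yaw":[0.1,0.2,0.3,0.4,0.5],"gripper":[255,255,255,255,255]}' 40
```

```text
time_s: 2.82
ee_pos: [0.6447, -0.1579, 0.1199]
eef_rot: [-3.134, 0.001, 1.503]
force: [0.4, -0.4, 0.5]
grip_width: 0.0255
```

```bash
for i in 1 2 3; do python3 -m creep '{"translation":[[0,0,0],[0,0,0],[0,0,0],[0,0,0],[0,0,0]],"yaw":[0.1,0.2,0.3,0.4,0.5],"gripper":[255,255,255,255,255]}' 40; done
python3 - <<'E'
from h import *
c=snap('side','side1')
im=cv2.imread('pics/side1.png')[160:325,260:465]
cv2.imwrite('pics/crop3.png',cv2.resize(im,None,fx=3.5,fy=3.5,interpolation=cv2.INTER_CUBIC))
E
```

```text
time_s: 3.23
ee_pos: [0.6446, -0.1576, 0.12]
eef_rot: [-3.134, 0.0, 2.008]
force: [0.4, -0.5, 1.3]
grip_width: 0.0252
time_s: 3.65
ee_pos: [0.6445, -0.1573, 0.12]
eef_rot: [-3.134, -0.0, 2.513]
force: [-0.6, 0.0, 1.0]
grip_width: 0.0256
time_s: 4.07
ee_pos: [0.6445, -0.157, 0.1199]
eef_rot: [-3.134, -0.001, 3.018]
force: [-0.4, -0.2, -0.5]
grip_width: 0.0254
```

View pics/crop3.png

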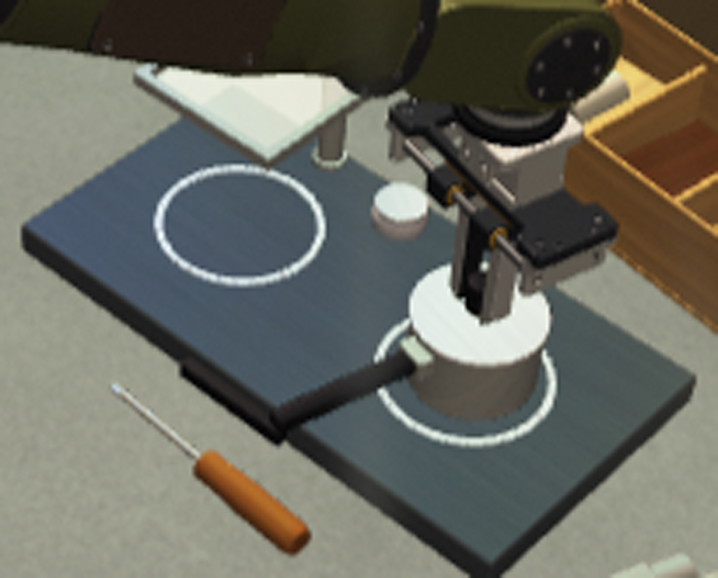

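Run:
```python
from h import *
c=np.load('side1.npz')
p=lambda u,v,z:w(c,260+(u+.5)/3.5-.5,160+(v+.5)/3.5-.5,z)[:2]
a,b=p(402,361,.0815),p(281,412,.0815);l=p(480.5,314.5,.095)
print(a,b,l,[np.degrees(np.arctan2(*(b-q)[::-1])) for q in(a,l)])
```

```text
[ 0.58155302 -0.15241639] [ 0.48059206 -0.1380665 ] [ 0.64889348 -0.1606217 ] [np.float64(171.91055901980687), np.float64(172.36688847123023)]
```

Heading ≈173°, about 0.27 rad left.

```bash
python3 -m creep '{"translation":[[0,0,0],[0,0,0],[0,0,0],[0,0,0],[0,0,0]],"yaw":[0.08,0.16,0.22,0.27,0.27],"gripper":[255,255,255,255,255]}' 40
python3 - <<'E'
from h import *
c=snap('side','side2')
im=cv2.imread('pics/side2.png')[210:290,320:430]
cv2.imwrite('pics/crop4.png',cv2.resize(im,None,fx=7,fy=7,interpolation=cv2.INTER_CUBIC))
E
```

```text
time_s: 4.53
ee_pos: [0.6444, -0.1568, 0.12]
eef_rot: [-3.135, -0.001, -2.988]
force: [-0.5, 0.3, 1.3]
grip_width: 0.0252
```

View pics/crop4.png

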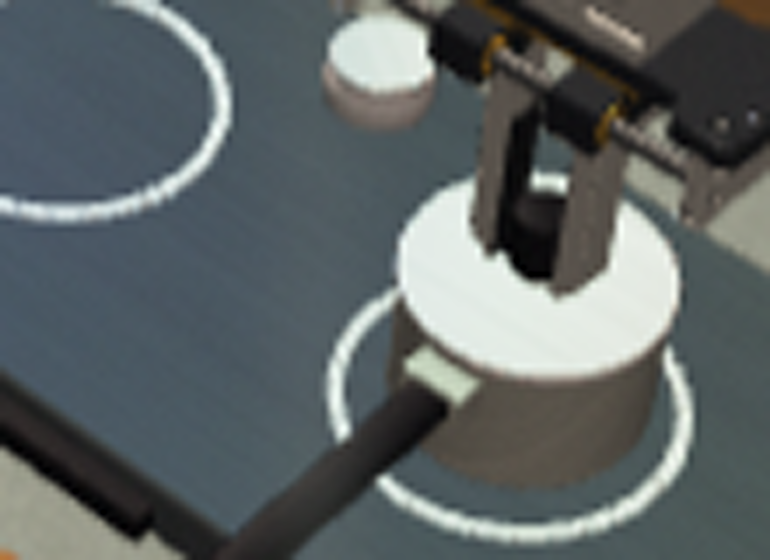

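```bash
cat >> h.py <<'E'
def cloud(c):
    v,u=np.mgrid[:480,:640]; d=c['depth']
    X=np.stack([(u-c['cx'])/c['fx']*d,(v-c['cy'])/c['fy']*d,d],-1)-c['t']
    return X@np.array(c['R'])
def handle(c,x0,ang=188.75):
    X=cloud(c); a=np.radians(ang); h=np.array([np.cos(a),np.sin(a)]); n=np.array([-h[1],h[0]])
    r=(X[...,:2]-x0)@h; s=(X[...,:2]-x0)@n
    m=(r>.066)&(r<.185)&(abs(s)<.05)&(X[...,2]>.072)&(X[...,2]<.095)
    k=np.polyfit(r[m],s[m],1); lid=(np.hypot(r,s)<.06)&(abs(X[...,2]-.095)<.006)
    print('n',m.sum(),'rmax',np.percentile(r[m],98),'heading',ang+np.degrees(np.arctan(k[0])),'offs@.13',np.polyval(k,.13),'z',np.median(X[m][:,2]),'lid',np.median(X[lid],0))
E
python3 - <<'E'
from h import *
handle(np.load('side2.npz'),[.646,-.160]); c=snap('scene','scene2'); handle(c,[.646,-.160])
handle(np.load('side1.npz'),[.646,-.160],173); 
handle(np.load('scene0.npz'),[.646,-.160],58.5);handle(np.load('side0.npz'),[.646,-.160],58.5);
E
```

```text
n 291 rmax 0.17308680788088418 heading 189.88208560532547 offs@.13 0.003245782394447287 z 0.08213105645759557 lid [ 0.6348889  -0.17116646  0.09668685]
n 335 rmax 0.171589188084438 heading 189.92576665328178 offs@.13 0.0041810434978385436 z 0.08008931962244664 lid [ 0.66011227 -0.1704858   0.09459742]
n 299 rmax 0.17372132517067965 heading 173.73189003007752 offs@.13 0.00270439144423765 z 0.08209244929748356 lid [ 0.63527477 -0.17251889  0.09662141]
n 404 rmax 0.17130324934349545 heading 58.22536069106561 offs@.13 -0.0033995803300925966 z 0.08015206209304845 lid [ 0.65300745 -0.17052282  0.09476656]
n 195 rmax 0.17394164322949054 heading 58.61546132768411 offs@.13 -0.0006809624969598144 z 0.08300315804454839 lid [ 0.63918289 -0.17053488  0.09672712]
```

The heading measures 189.9° against 188.75°, so I trim by -0.02 rad, release and lift.

```bash
python3 -m creep '{"translation":[[0,0,0],[0,0,0],[0,0,0],[0,0,0],[0,0,0]],"yaw":[-0.02,-0.02,-0.02,-0.02,-0.02],"gripper":[255,255,0,0,0]}' 40
python3 -m creep '{"translation":[[0,0,0],[0,0,0],[0,0,0],[0,0,0],[0,0,0]],"yaw":[0,0,0,0,0],"gripper":[0,0,0,0,0]}' 40
python3 -m creep '{"translation":[[0,0,0],[0,0,20],[0,0,45],[0,0,70],[0,0,70]],"yaw":[0,0,0,0,0],"gripper":[0,0,0,0,0]}' 40
python3 - <<'E'
from h import *
for n in('side','scene'): handle(snap(n,n+'3'),[.646,-.160])
print(ctrl.get_obs()['qpos'])
E
```

```text
time_s: 5.05
ee_pos: [0.6443, -0.1568, 0.1198]
eef_rot: [-3.135, -0.001, -3.012]
force: [-0.1, -0.5, -0.3]
grip_width: 0.0419
time_s: 5.47
ee_pos: [0.6444, -0.1568, 0.1199]
eef_rot: [-3.135, -0.001, -3.012]
force: [0.5, 0.4, -0.6]
grip_width: 0.075
time_s: 5.88
ee_pos: [0.6458, -0.1572, 0.1955]
eef_rot: [-3.132, 0.006, -3.012]
force: [-0.3, -0.1, 0.9]
grip_width: 0.0939
n 290 rmax 0.1733515007939287 heading 188.32669642308096 offs@.13 -0.0001038246854417951 z 0.08224579794057893 lid [ 0.64124    -0.16498134  0.09692072]
n 327 rmax 0.17268113380816588 heading 188.73414528830256 offs@.13 0.0008219370211486644 z 0.08034715155357695 lid [ 0.65531121 -0.16618565  0.0946877 ]
[-0.29145531  0.58034473  1.20159022 -0.00673834  1.35614406 -1.99077256]
```

```bash
python3 -m creep '{"translation":[[-25,-4,0],[-55,-10,0],[-90,-16,0],[-128,-23,0],[-128,-23,0]],"yaw":[0.0,0.01,0.02,0.02,0.02],"gripper":[0,0,0,0,0]}' 40
python3 -m creep '{"translation":[[0,0,-30],[0,0,-60],[0,0,-90],[0,0,-112],[0,0,-118]],"yaw":[0,0,0,0,0],"gripper":[0,0,0,0,0]}' 40
python3 -m creep '{"translation":[[0,0,0]],"yaw":[0],"gripper":[0]}' 40
```

```text
time_s: 6.4
ee_pos: [0.5109, -0.18, 0.1883]
eef_rot: [-3.137, -0.005, -2.993]
force: [0.0, 0.0, -0.1]
grip_width: 0.094
time_s: 6.82
ee_pos: [0.5089, -0.1791, 0.0659]
eef_rot: [-3.14, -0.01, -2.993]
force: [0.3, 0.4, -0.8]
grip_width: 0.0943
time_s: 6.9
ee_pos: [0.5083, -0.1788, 0.0644]
eef_rot: [3.141, -0.013, -2.993]
force: [-0.2, 0.4, -0.1]
grip_width: 0.0942
```

```bash
python3 -m creep '{"translation":[[2,-1,5],[5,-2,10],[5,-2,10]],"yaw":[0,0,0],"gripper":[0,0,0]}' 40
for i in 1 2 3 4; do python3 -m creep '{"translation":[[0,0,0],[0,0,0],[0,0,0],[0,0,0],[0,0,0]],"yaw":[0,0,0,0,0],"gripper":[255,255,255,255,255]}' 50; done
python3 - <<'E'
from h import *
for n in('side','scene'): handle(snap(n,n+'4'),[.646,-.160])
E
```

```text
time_s: 7.15
ee_pos: [0.5149, -0.1814, 0.0769]
eef_rot: [-3.14, -0.009, -2.993]
force: [-0.6, -0.4, 0.6]
grip_width: 0.094
time_s: 7.57
ee_pos: [0.5148, -0.1814, 0.0769]
eef_rot: [-3.14, -0.01, -2.993]
force: [-1.0, 0.2, 0.3]
grip_width: 0.0641
time_s: 7.98
ee_pos: [0.5148, -0.1814, 0.0769]
eef_rot: [-3.14, -0.01, -2.993]
force: [0.3, 0.5, -0.5]
grip_width: 0.0306
time_s: 8.4
ee_pos: [0.5148, -0.1812, 0.0768]
eef_rot: [-3.14, -0.01, -2.993]
force: [-0.6, 2.9, 1.4]
grip_width: 0.0174
time_s: 8.82
ee_pos: [0.5148, -0.1811, 0.0769]
eef_rot: [-3.14, -0.01, -2.993]
force: [-0.6, 1.9, 1.2]
grip_width: 0.0174
n 241 rmax 0.1739255222862824 heading 188.43578729142126 offs@.13 0.0054340395758998685 z 0.08287199643721294 lid [ 0.66098554 -0.17103915  0.09678732]
n 370 rmax 0.17028584049266068 heading 191.90876288467737 offs@.13 0.006798323691806227 z 0.0808345890971176 lid [ 0.65550634 -0.16657438  0.09464398]
```

```bash
python3 -m creep '{"translation":[[-0.3,2,0],[-1,6,0],[-1.7,10,0],[-2.5,15,0],[-3.3,20,0]],"yaw":[0,0,0,0,0],"gripper":[255,255,255,255,255]}' 50
python3 -m creep '{"translation":[[0,0,0],[0,0,0]],"yaw":[0,0],"gripper":[255,255]}' 50
python3 - <<'E'
from h import *
o=ctrl.get_obs();print(o['force'],o['moment'])
c=snap('side','side5')
im=cv2.imread('pics/side5.png')[180:315,280:450]
cv2.imwrite('pics/crop5.png',cv2.resize(im,None,fx=4,fy=4,interpolation=cv2.INTER_CUBIC))
E
```

```text
time_s: 9.33
ee_pos: [0.5114, -0.1608, 0.0769]
eef_rot: [-3.14, -0.01, -2.993]
force: [0.4, -3.0, -1.3]
grip_width: 0.0181
time_s: 9.5
ee_pos: [0.5114, -0.1603, 0.0769]
eef_rot: [-3.14, -0.01, -2.993]
force: [0.2, -0.6, -1.9]
grip_width: 0.0172
[ 0.21359793 -0.60082846 -1.86386442] [ 0.02950924 -0.1794268  -0.16045314]
```

View pics/crop5.png

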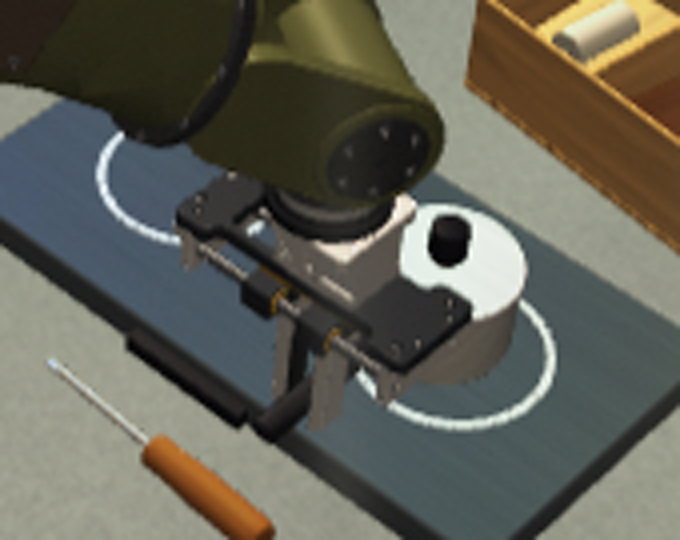

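The slide works: z is constant and the pot follows the handle. I continue in 30 mm calls.

```bash
for i in 1 2 3; do python3 -m creep '{"translation":[[-1,6,0],[-2,12,0],[-3,18,0],[-4,24,0],[-5,30,0]],"yaw":[0,0,0,0,0],"gripper":[255,255,255,255,255]}' 50; done
python3 - <<'E'
from h import *
c=snap('scene','scene6'); X=cloud(c); o=ctrl.get_obs(); print(o['eef_rot'])
m=(abs(X[...,2]-.0945)<.004)&(X[...,0]>.56)&(X[...,0]<.72)&(c['pixels'].min(-1)>150)
x=X[m]; print(m.sum(),x.min(0),x.max(0))
E
```

```text
time_s: 9.97
ee_pos: [0.5063, -0.1298, 0.0769]
eef_rot: [-3.14, -0.01, -2.993]
force: [-0.4, -2.4, -0.8]
grip_width: 0.0175
time_s: 10.38
ee_pos: [0.5011, -0.0992, 0.0769]
eef_rot: [-3.14, -0.01, -2.993]
force: [-0.5, -2.9, -1.0]
grip_width: 0.0175
time_s: 10.8
ee_pos: [0.496, -0.0686, 0.0769]
eef_rot: [-3.14, -0.01, -2.993]
force: [0.0, -3.4, -0.7]
grip_width: 0.0176
[-3.14048027 -0.00981313 -2.99230629]
940 [ 0.57756641 -0.10185915  0.09057037] [0.68288448 0.00226467 0.09845609]
```

```bash
for i in 1 2 3; do python3 -m creep '{"translation":[[-1,6,0],[-2,12,0],[-3,18,0],[-4,24,0],[-5,29,0]],"yaw":[0,0,0,0,0],"gripper":[255,255,255,255,255]}' 50; done
python3 -m creep '{"translation":[[-1,6,0],[-2,12,0],[-3,18,0],[-4.5,24,0],[-5.5,27,0]],"yaw":[0,0,0,0,0],"gripper":[255,255,255,255,255]}' 50
python3 - <<'E'
from h import *
c=snap('scene','scene7')
im=cv2.imread('pics/scene7.png')[200:350,290:475]
cv2.imwrite('pics/crop7.png',cv2.resize(im,None,fx=4,fy=4,interpolation=cv2.INTER_CUBIC))
E
```

```text
time_s: 11.27
ee_pos: [0.4908, -0.0381, 0.0768]
eef_rot: [-3.14, -0.01, -2.992]
force: [0.4, -2.3, -1.5]
grip_width: 0.0178
time_s: 11.68
ee_pos: [0.4857, -0.0084, 0.0769]
eef_rot: [-3.14, -0.01, -2.992]
force: [-0.3, -1.5, -0.4]
grip_width: 0.0175
time_s: 12.1
ee_pos: [0.4805, 0.0213, 0.0768]
eef_rot: [-3.141, -0.01, -2.992]
force: [-0.0, -2.8, -0.3]
grip_width: 0.0174
time_s: 12.52
ee_pos: [0.4749, 0.0491, 0.0769]
eef_rot: [-3.141, -0.01, -2.991]
force: [1.1, -2.0, -1.5]
grip_width: 0.0173
```

View pics/crop7.png

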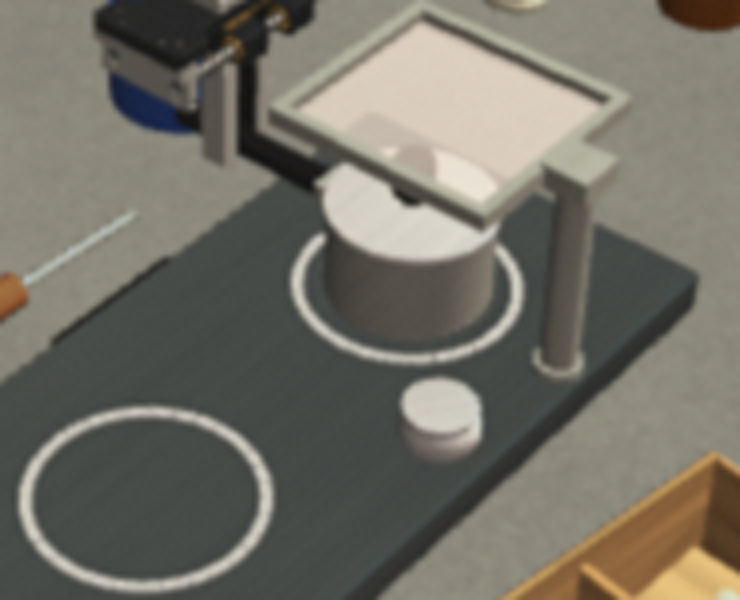

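The pot stands inside the ring, with a gap all round and the canopy untouched. Before opening, I check where the blue pot is relative to the opening finger and how well the pot is centred.

Run:
```python
from h import *
c=np.load('side0.npz')
print('blue lid',w(c,238,242,.065),'left/right',w(c,218,244,.065),w(c,257,244,.065),'knob',w(c,237,238,.097))
c=np.load('scene7.npz');p=lambda u,v:w(c,290+(u+.5)/4-.5,200+(v+.5)/4-.5,.03)[:2]
print('ring',p(407,286.5),'pot',p(412,282.5))
```

```text
blue lid [0.35210279 0.12785655 0.065     ] left/right [0.30599205 0.15278686 0.065     ] [0.38825217 0.09205899 0.065     ] knob [0.34277883 0.11393427 0.097     ]
ring [0.60802604 0.06704639] pot [0.60733746 0.07181051]
```

Blue pot is well clear. I trim 3 mm back for centring, then release and lift.

```bash
python3 -m creep '{"translation":[[0.2,-1,0],[0.3,-2,0],[0.5,-3,0],[0.5,-3,0],[0.5,-3,0]],"yaw":[0,0,0,0,0],"gripper":[255,255,255,255,255]}' 20
for i in 1 2; do python3 -m creep '{"translation":[[0,0,0],[0,0,0],[0,0,0],[0,0,0],[0,0,0]],"yaw":[0,0,0,0,0],"gripper":[0,0,0,0,0]}' 20; done
python3 -m creep '{"translation":[[0,0,0],[0,0,15],[0,0,40],[0,0,70],[0,0,100]],"yaw":[0,0,0,0,0],"gripper":[0,0,0,0,0]}' 20
python3 -m creep '{"translation":[[0,0,30],[0,0,60],[0,-20,90],[0,-50,100],[0,-50,100]],"yaw":[0,0,0,0,0],"gripper":[0,0,0,0,0]}' 20
python3 - <<'E'
from h import *
for n in('scene','side'): handle(snap(n,n+'8'),[.608,.068])
a=cv2.imread('pics/scene8.png')[195:345,290:475];b=cv2.imread('pics/side8.png')[180:330,240:440]
s=lambda i:cv2.resize(i,(400,int(400*i.shape[0]/i.shape[1])),interpolation=cv2.INTER_CUBIC)
a,b=s(a),s(b);h=min(len(a),len(b));cv2.imwrite('pics/crop8.png',np.hstack([a[:h],b[:h]]))
E
```

```text
time_s: 12.98
ee_pos: [0.4753, 0.0461, 0.0768]
eef_rot: [-3.141, -0.01, -2.991]
force: [-1.0, 2.7, -1.5]
grip_width: 0.0176
time_s: 13.4
ee_pos: [0.4753, 0.046, 0.0768]
eef_rot: [-3.141, -0.01, -2.991]
force: [-0.1, -0.7, -0.7]
grip_width: 0.0479
time_s: 13.82
ee_pos: [0.4753, 0.046, 0.0768]
eef_rot: [-3.141, -0.01, -2.991]
force: [0.3, 0.5, 0.3]
grip_width: 0.0813
time_s: 14.23
ee_pos: [0.4749, 0.046, 0.1778]
eef_rot: [-3.141, -0.011, -2.991]
force: [-0.2, -0.1, 0.3]
grip_width: 0.0935
time_s: 14.65
ee_pos: [0.4756, -0.0069, 0.2808]
eef_rot: [-3.139, -0.006, -2.993]
force: [1.4, 0.1, -0.0]
grip_width: 0.0941
n 274 rmax 0.17401488798350123 heading 189.39919903189787 offs@.13 0.0069805989128213335 z 0.08004090232048199 lid [0.61660171 0.04565209 0.09478767]
n 257 rmax 0.17446058927980146 heading 188.99783060586248 offs@.13 0.005783188665393045 z 0.0817767503813579 lid [0.59346881 0.0490937  0.09637414]
```

View pics/crop8.png

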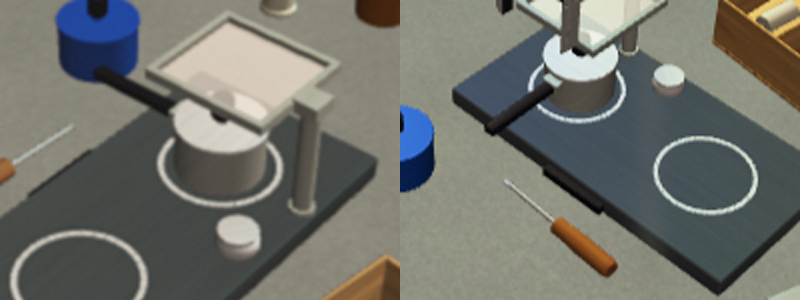

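The pot is released with the handle heading ≈189° (plate 188.75°). One closer look at the side view, to check the ring margin.

Run:
```python
from h import *
b=cv2.imread('pics/side8.png')[190:250,295:365]
cv2.imwrite('pics/crop9.png',cv2.resize(b,None,fx=10,fy=10,interpolation=cv2.INTER_CUBIC))
```

```text
(no output)
```

View pics/crop9.png

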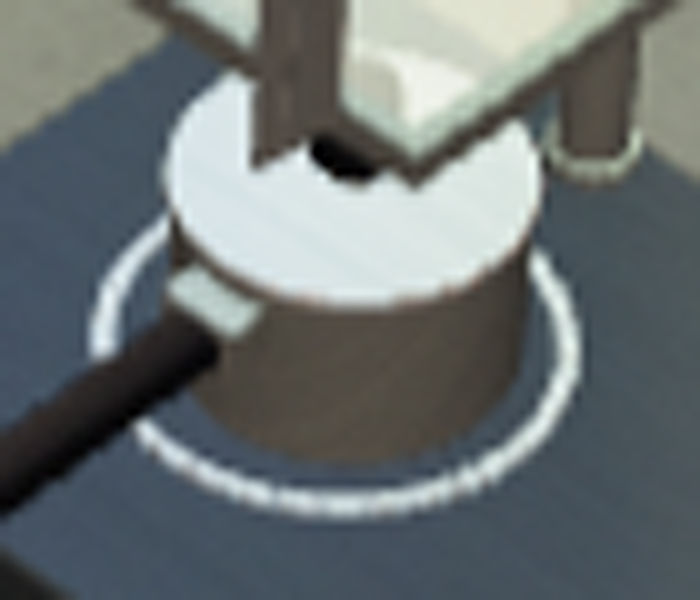

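The pot's base is clearly inside the ring: the smallest gap to the inner edge, on the right, is about 9 mm. Handing in.

```bash
python3 -c "
from station import ctrl
print(ctrl.hand_in(), ctrl.get_obs()['time_s'])"
```

```text
the job is handed in; nothing more can be done
the job is handed in; nothing more can be done
```

The job is done and handed in at about 15 s on the robot's clock. I turned the steel pot about 130° by its knob on the open ring and let go. I then took it by the handle and slid it about 230 mm into the canopy ring, released it and backed off clear.

**Last checks:**
- **Heading:** the handle reads 189.0–189.4° in the two cameras, against 188.75° for straight out from the plate.
- **Position:** the pot stands inside the ring, with about 9 mm to the ring's inner edge at the tightest spot I measured.
- **Slide:** the tool height stayed constant to within 0.1 mm throughout, and the force readings after each move stayed at about 3.5 N or less.
- **Surroundings:** the canopy and tin look untouched in the last pictures.

**Disagreement:** the estimates of the pot's centring differed by a few millimetres. Before a 3 mm trim, the pot looked about 5 mm off to the left. The depth check after the trim put it about 5 mm off to the right, so the trim may not have helped. Both are within the ring's 12 mm margin.

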